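Move a pressure gauge to the other quick coupling

ROBOT

A 7-joint arm with a two-finger parallel gripper is mounted at the origin on a cart in front of the work surface, level with it; the furniture and walls round the work are solid. World frame = base frame: x ahead of the robot, y to its left, z up, the work surface at z = 0. Lengths are in m, angles in rad, forces in N, time in s.
With the tool pointing down it reaches from about 0.425 to 1.025 m from the base axis. Payload 3.6 kg.
Tool frame: the origin (TCP) lies at the very end of the fingers, on their centre line; the grasp point (between the pads) lies 19 mm behind it; y points along the fingers, z is the direction in which the jaws open and shut, and the axes are right-handed (so a half turn about y gives the same grasp; the last joint's range is limited). The gripper opens to 85 mm and grips with 20 to 120 N. Pads are 22 mm wide; open, the fingers measure 114 mm over their backs; the gripper's body (76 mm by 85 mm) begins 54 mm behind the grasp point. The pads swing forward as they close: fully open they stand 13 mm farther back than shut.
Start: joints at [1.248, 0.591, 0.048, 1.609, -0.033, 0.943, -0.034], TCP at [0.164, -0.706, 0.231] pointing down, gripper open.
Joint ranges: [-2.69, 2.69], [-0.47, 2.24], [-1.27, 1.36], [0.19, 2.51], [-1.53, 4.68], [0.08, 2.07], [-3.09, 3.09]. Speed limits (rad/s): [2.57, 2.57, 3.14, 3.14, 3.14, 3.14, 3.14].

INTERFACE

Orientations are given as [roll, pitch, yaw] about the fixed x, y, z axes, in that order (R = Rz(yaw) Ry(pitch) Rx(roll)).
In Python, from rig import * gives the robot as it stands.
- The arm moves only by the tool servo_tool, never from a script. Its argument "targets" is a list of rows, each a list of 5 numbers: the closure, from 0 (fully open) to 1 (shut), then the shift along the tool's x, y, z in mm, then the turn about the tool's y in degrees. A call has 1 to 5 rows; each row is the pose to reach, as a shift and turn from the pose commanded when the call began, along the tool's axes at that moment; what a row does not reach only later rows make up. A row lasts 1/10 s, in which the tool goes at most 50 mm and 8.59 degrees, less where a joint would pass 70% of its speed; a pose out of reach is approached as far as the arm can. A call with a gripper value outside its range is refused whole. The fingers move at their own pace and stop on an object; "force" is the grip in N (left out, the last holds). Time passes only in rows, so rows that repeat a pose let the fingers close. It gives the time, the measured TCP pose, the force and the opening at its end, in the units of the state.
- sense(): the state, without advancing time (a new reading comes with each control period).
- get_image(name): name is "side" or "top"; returns a dict with "frame" (480x640x3 uint8, red, green, blue), "K" (3x3 intrinsics, pixels), "rvec" (rotation vector, rad) and "tvec" (3), from world to camera coordinates, as OpenCV has them. Camera axes: x right, y down, z forward; pixel columns grow to the right and rows downward; lengths in m; the calibration is good to about 2 mm. A picture is of the moment at which its call begins. There is no depth.
- job_done(): hands the job in, once; it reports no verdict.
The state is a dict: "clock": time; "qpos": joint angles; "qvel": joint speeds; "effort": joint torques, N m; "eef_pos": TCP position; "tcp_rot": TCP orientation; "contact_force": force on the tool from outside, world axes, zero at the start; "ft_torque": the same for the moment, N m; "finger_gap": finger opening in m.
Only numpy, scipy, OpenCV 4.12 (cv2) and the standard library are available. Lean on these libraries where they do the work, as an engineer would, in place of code of your own. Each camera call takes 0.05 s, during which the arm holds its last target.

TASK

The small pressure gauge is plugged into one of the two quick couplings on the air manifold. Push that coupling's blue release collar down until the gauge's stem springs free, draw the gauge out, and plug it into the other, empty coupling: push it down past the grip until it clicks and stays locked by itself, then let go. Work by feel, since the grip does not sit equally deep in every coupling: never press or pull on a coupling harder than 30 newtons, never tip the gauge over, and leave the blue tape, the green torch and the charger where they are.

Things in the scene. Friction and masses are not known exactly. Their poses are not given: they have to be found in the camera images.
- manifold: light grey manifold plate, 100 x 200 x 20 mm, fixed on the table; origin at the centre of its underside; z up. The two couplings stand on it at y = +52 mm and -52 mm, x = 0; which of the two holds the gauge varies
- port_a: Upright brass coupling, 32 mm across. Origin on the bore axis at the manifold plate's top face (20 mm above the table); z up along the bore; x, y parallel to the manifold's. Bore 17.6 mm wide, mouth 50 mm above the origin; round it the collar with a 22 mm hole. Holds the gauge at the start, locked with its tip 10 mm above the origin; collar top at rest 54 mm above it
- port_b: Upright brass coupling, 32 mm across. Origin on the bore axis at the manifold plate's top face (20 mm above the table); z up along the bore; x, y parallel to the manifold's. Bore 17.6 mm wide, mouth 50 mm above the origin; round it the collar with a 22 mm hole. Empty; the gauge goes in here. Its collar, pawls and plunger sit higher or lower together: collar top at rest 50 to 66 mm above the origin (unmeasured)
- collar_a (a joint): port_a's release collar, metres pushed down: 0 at rest, 0.008 at its hard stop. Blue ring 44 mm across, 5 mm thick, with two thumb wings along the coupling's +x and -x, 24 mm wide, reaching 42 mm from the axis. Spring: 5 N + 800 N/m; press on one wing or on both, a finger either side of the gauge. Beyond 0.004 the stem is free and springs up
- collar_b (a joint): port_b's release collar, just like collar_a. It dips by itself as a stem spreads the pawls that grip it, and snaps back to 0 as they lock in the stem's groove; while it is held down a stem cannot lock. A locked stem has its tip 44 mm below the collar top, so 6 to 22 mm above port_b's origin
- plunger_a (a joint): spring plunger at the bottom of port_a's bore, metres pushed down: 0.008 while the gauge is locked, 0 when it has sprung free
- plunger_b (a joint): spring plunger in port_b's bore, metres pushed down: 0 empty, 0.008 with a locked stem, 0.011 at its hard stop; 3.6 N + 300 N/m, damper 60 N s/m. Push the stem 0.5 to 3 mm past the locked place to lock it; it springs back to it. A push takes 4 to 10 N, drops at the click and rises steeply at the hard stop: end it at about 20 N
- gauge: round pressure gauge on a rigid steel stem, 0.12 kg, upright in port_a. Origin at the stem's lower tip, z up the stem. Stem 16 mm thick, 66 mm long, lowest 8 mm tapered to 10 mm, groove 12 to 21 mm from the tip; above it the black body, 30 mm across, 28 mm tall, white dial on top. Once released it springs up 8 mm and stays standing in the bore, leaning a little
- gauge_grip (a point): centre of the gauge body, half-way up it, 80 mm above the stem's tip: the place to grasp
- tape_roll: roll of blue tape, 52 mm across, 28 mm high, near the manifold; leave alone; origin at the centre of its underside
- green_torch: black torch with a green ring, 104 mm long, 32 mm thick, lying near the manifold; leave alone; origin under its centre
- charger_pack: black charger block, 42 x 62 x 30 mm, near the manifold; leave alone; origin under its centre

How it is judged:
On the way, in this order (a step that is already met when the one before it is completed fails the run):
1. the release collar of the first coupling is pushed down and the gauge's stem has sprung free (value of joint collar_a above 0.0035 m and value of joint plunger_a below 0.003 m), for 0.1 s.
2. the gauge is drawn right out of the first coupling (z of gauge in the frame of port_a above 0.056 m), for 0.1 s.
At the end, for the whole second after the job is handed in: the gauge stands locked in the second coupling by itself: within 4 mm of its axis, upright within 0.1 rad, at rest, its stem holding the plunger down by more than 6.2 mm with the collar back up (within 2 mm), and let go (value of joint plunger_b above 0.0062 m and value of joint collar_b below 0.002 m and horizontal distance between gauge and port_b below 0.004 m and angle between gauge's own z axis and vertical below 0.1 rad and linear speed of gauge below 0.02 m/s); the robot touches nothing.
It fails at once if the gauge is pushed into, or pulled against, a coupling with more than 30 N (contact force between gauge and port_a above 30 N or contact force between gauge and plunger_a above 30 N or contact force between gauge and collar_a above 30 N or contact force between gauge and port_b above 30 N or contact force between gauge and plunger_b above 30 N or contact force between gauge and collar_b above 30 N).
It fails at once if the robot presses on a coupling with more than 30 N (contact force between any of the arm, the fingers and port_a above 30 N or contact force between any of the arm, the fingers and collar_a above 30 N or contact force between any of the arm, the fingers and port_b above 30 N or contact force between any of the arm, the fingers and collar_b above 30 N).
It fails at once if the blue tape, the green torch or the charger is shifted by more than 15 mm (distance of any of tape_roll, green_torch, charger_pack from where it was at the start of the episode above 0.015 m).
It fails at once if the gauge is tipped over (more than 60 degrees) (angle between gauge's own z axis and vertical above 1.05 rad).
It also fails if it takes over 51 s, if anything falls off the work surface, if the arm or the gripper's body presses on something with over 40 N, if the wrist force passes 120 N, or if a joint passes its speed limit or range.

## Working session

There is one attempt and no reset: what is moved stays moved. The work goes in short steps, Python scripts to look and compute and a tool call to move; the robot and the scene stay as the last step left them, time stands still between calls to the robot, and variables do not carry over. Pictures are saved under pics/ and viewed, and the job is handed in when it is done.

Besides the shell and the picture viewer there is one more tool, called as name([rows], argument=value, ...), one row to a line, values as JSON. servo_tool: Moves the arm, as the interface text tells. Its arguments: {"type":"object","properties":{"targets":{"type":"array"},"force":{"type":"number"}},"required":["targets"]}

```bash
mkdir -p pics; ls; python3 - <<'E'
from rig import *
import cv2,json,numpy as np
s=sense(); print(s)
for n in("side","top"):
    d=get_image(n); cv2.imwrite(f"pics/{n}0.png",d["frame"][:,:,::-1]); print(n,d["K"],d["rvec"],d["tvec"])
    np.savez(f"{n}0.npz",**d)
E
```

```text
pics
{'clock': 0.0, 'qpos': array([ 1.24850022,  0.5921122 ,  0.04828313,  1.60984725, -0.03329032,
        0.94270957, -0.03369895]), 'qvel': array([ 0.00026139, -0.00010024, -0.00029466,  0.00169849, -0.00056621,
        0.00025193,  0.00126405]), 'effort': array([ 7.58080455e-05, -5.48688662e+01,  1.54602841e+00, -1.98119724e+01,
        9.38099198e-03,  8.67755472e-03, -8.73589840e-06]), 'eef_pos': array([ 0.16425632, -0.70528268,  0.23013618]), 'tcp_rot': array([-1.57306494e+00, -1.26098944e-04, -2.91269591e+00]), 'contact_force': array([-0.02024705, -0.93276068, -0.39441003]), 'ft_torque': array([0.00254704, 0.01842393, 0.04154278]), 'finger_gap': 0.08515395646489736}
side [[523.52389262   0.         321.34643817]
 [  0.         523.52389262 234.28449622]
 [  0.           0.           1.        ]] [ 0.28208858 -2.68746549  1.45083722] [0.57630559 0.16446412 0.80898573]
top [[577.24246677   0.         323.29233664]
 [  0.         577.24246677 236.14200682]
 [  0.           0.           1.        ]] [ 2.15523488 -2.0488886   0.21819809] [-0.03904679  0.61245037  1.16531284]
```

View pics/side0.png

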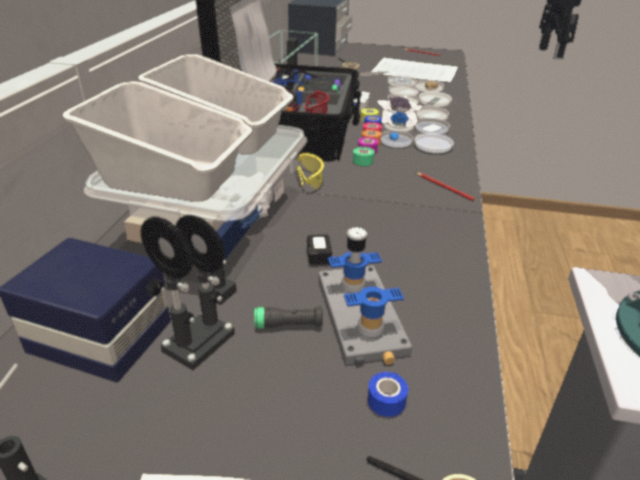

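View pics/top0.png

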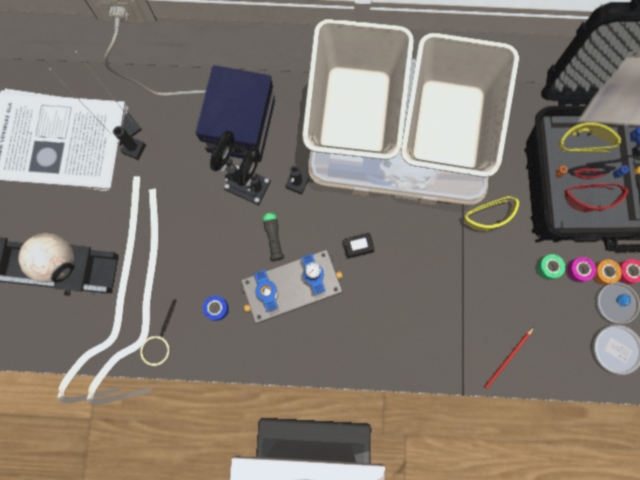

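```bash
cat > h.py <<'E'
import numpy as np,cv2
def cam(d):
    R=cv2.Rodrigues(np.array(d["rvec"],float))[0]; t=np.array(d["tvec"],float).ravel(); return np.array(d["K"],float),R,t
def ray(d,uv):
    K,R,t=cam(d); v=R.T@np.linalg.solve(K,np.array([uv[0],uv[1],1.])); return -R.T@t, v/np.linalg.norm(v)
def onz(d,uv,z):
    c,v=ray(d,uv); return c+v*(z-c[2])/v[2]
def proj(d,p):
    K,R,t=cam(d); q=K@(R@np.array(p,float)+t); return q[:2]/q[2]
def tri(d1,u1,d2,u2):
    c1,v1=ray(d1,u1);c2,v2=ray(d2,u2)
    A=np.stack([v1,-v2],1); s=np.linalg.lstsq(A,c2-c1,rcond=None)[0]
    a=c1+v1*s[0];b=c2+v2*s[1]; return (a+b)/2,np.linalg.norm(a-b)
E
python3 - <<'E'
from h import *
T=dict(np.load("top0.npz"));S=dict(np.load("side0.npz"))
for n,d in(("T",T),("S",S)): print(n,ray(d,(320,240)))
def crop(d,x,y,w,h,k,f): 
    cv2.imwrite(f,cv2.resize(d["frame"][y:y+h,x:x+w,::-1],None,fx=k,fy=k,interpolation=cv2.INTER_CUBIC))
crop(T,225,235,130,100,6,"pics/tc.png"); crop(S,300,220,130,150,4,"pics/sc.png")
E
```

```text
T (array([ 0.34939536, -0.02668947,  1.26956082]), array([ 0.20769392,  0.02051437, -0.97797873]))
S (array([0.4625844 , 0.68902805, 0.56999167]), array([ 0.1532619 , -0.81456872, -0.55945383]))
```

View pics/tc.png

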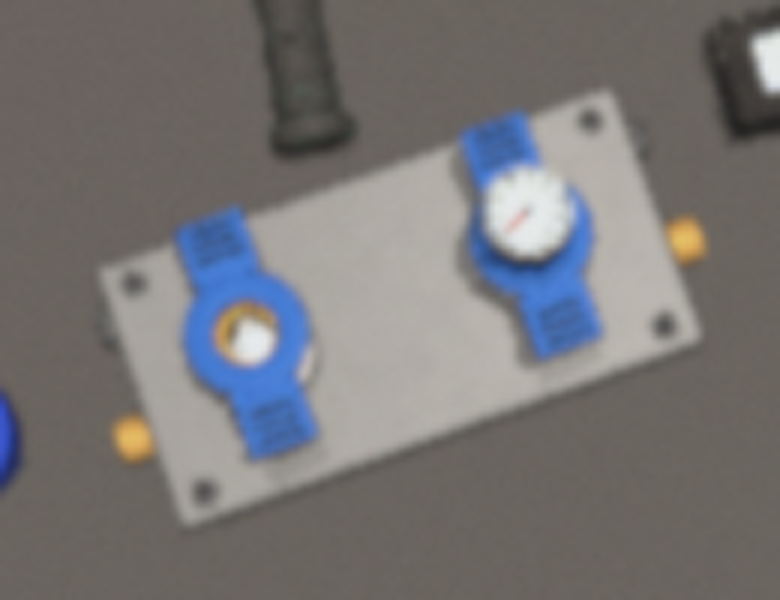

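View pics/sc.png

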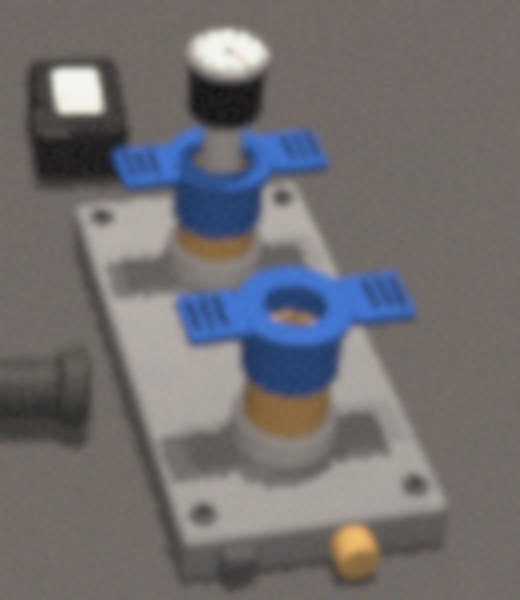

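```bash
cat > m.py <<'E'
from h import *
T=dict(np.load("top0.npz"));S=dict(np.load("side0.npz"))
ft=lambda p:((p[0]+.5)/6-.5+225,(p[1]+.5)/6-.5+235)
fs=lambda p:((p[0]+.5)/4-.5+300,(p[1]+.5)/4-.5+220)
C=[onz(T,ft(p),.02) for p in((103,268),(613,92),(700,340),(187,523))]
C=np.array(C);print("plate T",C.round(4).tolist(),C.mean(0).round(4),[np.linalg.norm(C[i]-C[i-1]).round(4) for i in range(4)])
H=np.array([onz(T,ft(p),.02) for p in((134,284),(590,121),(665,326),(205,492))]);print("holes T",H.mean(0).round(4))
HS=np.array([onz(S,fs(p),.02) for p in((203,514),(102,216),(282,198),(414,485))]);print("holes S",HS.mean(0).round(4)); print((H-HS).round(4).tolist())
for h in(H,HS):
    v=(h[0]+h[3]-h[1]-h[2]); print("yaw of y axis",np.degrees(np.arctan2(v[1],v[0]))-90)
    w=(h[0]+h[1]-h[2]-h[3]); print("yaw x",np.degrees(np.arctan2(w[1],w[0])))
# blue masks
for n,d in(("T",T),("S",S)):
    hsv=cv2.cvtColor(d["frame"],cv2.COLOR_RGB2HSV); m=cv2.inRange(hsv,(100,130,70),(125,255,255))
    k,l,st,ce=cv2.connectedComponentsWithStats(m)
    for i in range(1,k):
        if st[i,4]>80: print(n,st[i],ce[i])
print("dial T",onz(T,ft((528,213)),.124),"S",onz(S,fs((228,55)),.124),tri(T,ft((528,213)),S,fs((228,55))))
E
python3 m.py
```

```text
plate T [[0.5188, 0.1655, 0.02], [0.5932, -0.0165, 0.02], [0.5035, -0.0525, 0.02], [0.4286, 0.128, 0.02]] [0.511  0.0561 0.02  ] [np.float64(0.0977), np.float64(0.1966), np.float64(0.0966), np.float64(0.1954)]
holes T [0.5108 0.057  0.02  ]
holes S [0.5131 0.0536 0.02  ]
[[-0.0021, 0.0032, 0.0], [-0.0023, 0.0042, 0.0], [-0.0024, 0.0033, 0.0], [-0.0023, 0.0029, 0.0]]
yaw of y axis 22.819232578900014
yaw x 22.91651783076409
yaw of y axis 22.78730167593133
yaw x 22.565231783114655
T [631 127   9  17 103] [635.83495146 135.2815534 ]
T [614 165  15  12  97] [621.34020619 170.86597938]
T [255 270  22  41 410] [265.43658537 290.23902439]
T [304 271  20  23 205] [315.69756098 282.9902439 ]
T [617 295  13  10 107] [623.30841121 299.59813084]
T [203 296  25  24 273] [215.54578755 307.88644689]
S [392 113  15   9 104] [399.06730769 117.47115385]
S [327 253  54  25 630] [353.39365079 263.58571429]
S [345 287  58  31 938] [372.85394456 299.80916844]
S [368 372  40  44 995] [386.86733668 396.49547739]
dial T [0.53030728 0.00897756 0.124     ] S [0.53287936 0.00862418 0.124     ] (array([0.5315876 , 0.00898235, 0.12403646]), np.float64(0.00254066706580992))
```

```bash
cat >> m.py <<'E'
print('---')
a,ea=tri(T,ft((532,236)),S,fs((220.5,159)));b,eb=tri(T,ft((246,334)),S,fs((296,306.5)))
print("a",a.round(4),ea,"b",b.round(4),eb,"dist",np.linalg.norm((a-b)[:2]))
mid,e=tri(T,np.mean([ft(p) for p in((134,284),(590,121),(665,326),(205,492))],0),S,np.mean([fs(p) for p in((203,514),(102,216),(282,198),(414,485))],0)); print("plate tri",mid,e)
for p,q in(((493,122),(119,170)),((571,350),(322,148)),((208,221),(184,320)),((283,447),(408,293))): print(tri(T,ft(p),S,fs(q)))
E
python3 m.py | sed '1,/---/d'
```

```text
a [0.5316 0.0087 0.0738] 0.0027299991533568857 b [0.491  0.1047 0.0834] 0.00231164523651013 dist 0.1042379998337359
plate tri [0.51073936 0.05745287 0.01710606] 9.350693340673245e-05
(array([0.57072605, 0.02463092, 0.07342671]), np.float64(0.0015671985825559099))
(array([ 0.49239421, -0.00701991,  0.07456756]), np.float64(0.0026854227509762597))
(array([0.52935657, 0.12076883, 0.08323726]), np.float64(0.0019501315826583948))
(array([0.45254878, 0.08918833, 0.08427466]), np.float64(0.001461383363296074))
```

servo_tool([
  [0.4,-31,0,-37,-6],
  [0.4,-62,0,-74,-12],
  [0.4,-93,0,-110,-18],
  [0.4,-125,0,-147,-24],
  [0.4,-156,0,-184,-30],
], force=20)

```text
clock: 0.6
eef_pos: [0.2752, -0.4894, 0.231]
tcp_rot: [-1.571, 0.0, -2.385]
contact_force: [1.8, 0.2, 0.5]
finger_gap: 0.0511
```

```bash
cat > w.py <<'E'
import sys,numpy as np
# w.py cx cy cz yawdeg  tx ty tz tyawdeg [nrows]
a=list(map(float,sys.argv[1:9])); n=int(sys.argv[9]) if len(sys.argv)>9 else 1
c=np.radians(a[3]); ex=np.array([np.cos(c),np.sin(c)]); ez=np.array([-np.sin(c),np.cos(c)])
d=np.array(a[4:6])-a[:2]; v=1e3*np.array([d@ex,-(a[6]-a[2]),d@ez]); t=-(a[7]-a[3])
for k in range(1,n+1): print((v*k/n).round(1).tolist(),round(t*k/n,1))
E
python3 w.py .2743 -.4914 .231 -136.9 .5316 .0087 .231 -67.2 12
```

```text
[-44.1, -0.0, -15.8] -5.8
[-88.3, -0.0, -31.6] -11.6
[-132.4, -0.0, -47.3] -17.4
[-176.5, -0.0, -63.1] -23.2
[-220.7, -0.0, -78.9] -29.0
[-264.8, -0.0, -94.7] -34.9
[-308.9, -0.0, -110.5] -40.7
[-353.1, -0.0, -126.2] -46.5
[-397.2, -0.0, -142.0] -52.3
[-441.3, -0.0, -157.8] -58.1
[-485.4, -0.0, -173.6] -63.9
[-529.6, -0.0, -189.3] -69.7
```

servo_tool([
  [0.4,-44,0,-16,-6],
  [0.4,-88,0,-32,-12],
  [0.4,-132,0,-47,-18],
  [0.4,-177,0,-63,-24],
  [0.4,-220,0,-79,-30],
])

```text
clock: 1.1
eef_pos: [0.3817, -0.2815, 0.2313]
tcp_rot: [-1.571, -0.0, -1.861]
contact_force: [-0.1, -0.1, 0.0]
finger_gap: 0.0514
```

```bash
python3 - <<'E'
import numpy as np
c=np.radians(-136.9);x,z=-.220,-.079
print(.2743+x*np.cos(c)-z*np.sin(c),-.4914+x*np.sin(c)+z*np.cos(c))
E
python3 w.py .3810 -.2834 .231 -106.9 .5316 .0087 .231 -67.2 7
```

```text
0.3809570727357824 -0.2833969499371848
[-46.2, -0.0, 8.5] -5.7
[-92.4, -0.0, 16.9] -11.3
[-138.5, -0.0, 25.4] -17.0
[-184.7, -0.0, 33.8] -22.7
[-230.9, -0.0, 42.3] -28.4
[-277.1, -0.0, 50.7] -34.0
[-323.3, -0.0, 59.2] -39.7
```

servo_tool([
  [0.4,-46,0,8.5,-5.7],
  [0.4,-92,0,17,-11.4],
  [0.4,-139,0,25.5,-17],
  [0.4,-185,0,34,-22.7],
  [0.4,-231,0,42,-28.4],
])

```text
clock: 1.6
eef_pos: [0.4889, -0.073, 0.2312]
tcp_rot: [-1.571, -0.0, -1.366]
contact_force: [0.7, 0.1, -0.2]
finger_gap: 0.0513
```

```bash
python3 - <<'E'
import numpy as np
c=np.radians(-106.9);x,z=-.231,.042
print(.3810+x*np.cos(c)-z*np.sin(c),-.2834+x*np.sin(c)+z*np.cos(c))
E
python3 w.py .4883 -.0746 .231 -78.5 .5316 .0087 .231 -67.2 2
```

```text
0.48833837725161583 -0.07458555421381927
[-36.5, -0.0, 29.5] -5.6
[-73.0, -0.0, 59.0] -11.3
```

servo_tool([
  [0.4,-36.5,0,29.5,-5.6],
  [0.4,-73,0,59,-11.3],
  [0.4,-73,30,59,-11.3],
  [0.4,-73,60,59,-11.3],
  [0.4,-73,60,59,-11.3],
])

```text
clock: 2.1
eef_pos: [0.5285, 0.0084, 0.1679]
tcp_rot: [-1.579, 0.003, -1.172]
contact_force: [-0.9, -1.0, -0.7]
finger_gap: 0.0512
```

```bash
cat > snap.py <<'E'
import sys
from rig import *
from h import *
k=sys.argv[1]
for n in sys.argv[2:]:
    name,x,y,w,hh,s=n.split(","); x,y,w,hh,s=map(int,(x,y,w,hh,s))
    d=get_image(name); np.savez(f"{name}{k}.npz",**d)
    cv2.imwrite(f"pics/{name}{k}.png",cv2.resize(d["frame"][y:y+hh,x:x+w,::-1],None,fx=s,fy=s,interpolation=cv2.INTER_CUBIC))
q=sense(); print(q["clock"],q["eef_pos"].round(4),q["tcp_rot"].round(3),q["contact_force"].round(2),round(q["finger_gap"],4))
E
python3 snap.py 1 side,290,170,150,120,5 top,225,215,130,100,6
```

```text
2.2 [0.5313 0.0085 0.171 ] [-1.572e+00  1.000e-03 -1.173e+00] [0.1  1.35 0.46] 0.0513
```

View pics/side1.png

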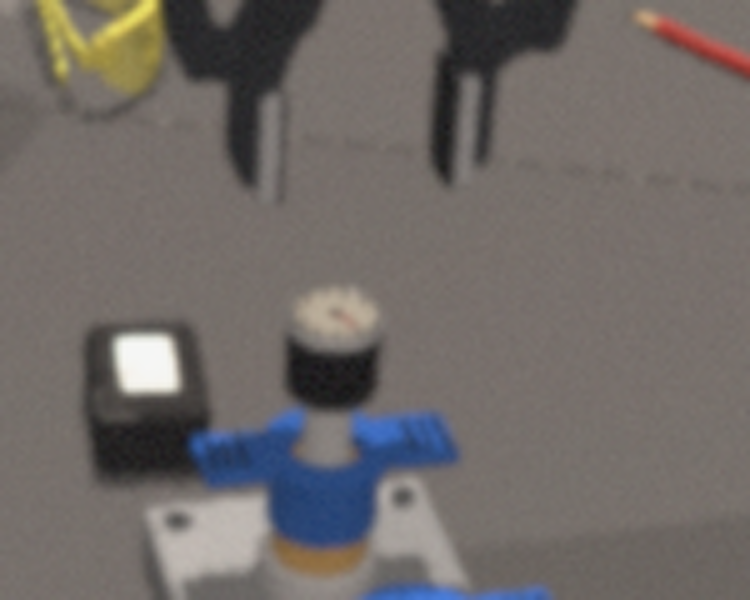

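View pics/top1.png

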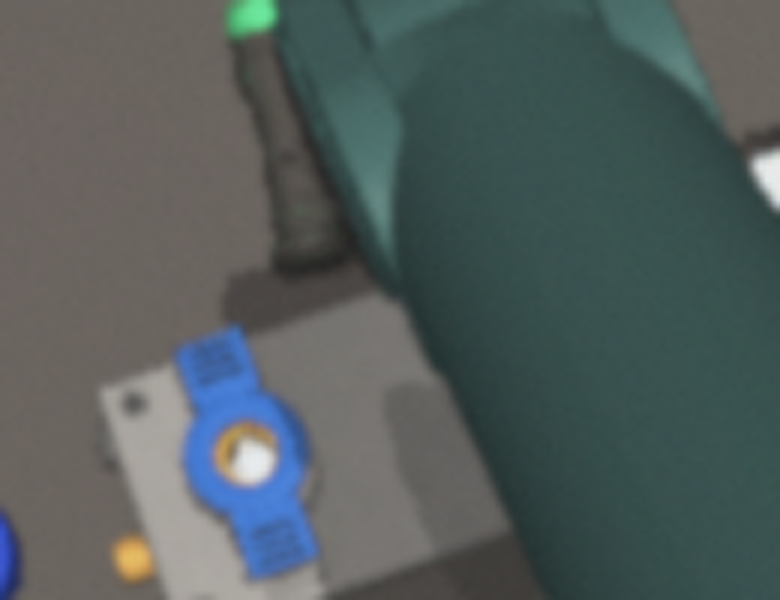

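```bash
python3 - <<'E'
from h import *
S=dict(np.load("side1.npz"))
f=lambda p:((p[0]-290+.5)*5-.5,(p[1]-170+.5)*5-.5)
ex=np.array([.922,.3875,0]);ey=np.array([-.3875,.922,0])
c=np.array([.5313,.0085,0])
for s in(1,-1):
  for g in (.0257,.037):
    for w in(-.011,.011): print(s,g,w,np.round(f(proj(S,c+ex*s*g+ey*w+[0,0,.175])),0))
print("dialtop by proj",f(proj(S,[.5316,.0087,.124])), f(proj(S,[.5316,.0087,.172])))
E
```

```text
1 0.0257 -0.011 [259. 166.]
1 0.0257 0.011 [276. 203.]
1 0.037 -0.011 [222. 169.]
1 0.037 0.011 [239. 206.]
-1 0.0257 -0.011 [422. 153.]
-1 0.0257 0.011 [443. 189.]
-1 0.037 -0.011 [458. 150.]
-1 0.037 0.011 [479. 186.]
dialtop by proj (np.float64(339.1636661635654), np.float64(319.5212375518755)) (np.float64(348.665341437363), np.float64(186.31246283564192))
```

servo_tool([
  [0.4,0,20,2,0],
  [0.4,0,45,2,0],
  [0.4,0,45,2,0],
  [0.4,0,45,2,0],
])

```text
clock: 2.6
eef_pos: [0.5343, 0.0092, 0.1275]
tcp_rot: [-1.57, -0.001, -1.173]
contact_force: [0.6, 0.4, 0.1]
finger_gap: 0.0513
```

```bash
python3 snap.py 2 side,290,170,150,120,5
```

```text
2.65 [0.5347 0.0094 0.1279] [-1.568e+00 -1.000e-03 -1.173e+00] [ 0.5   0.39 -0.04] 0.0513
```

View pics/side2.png

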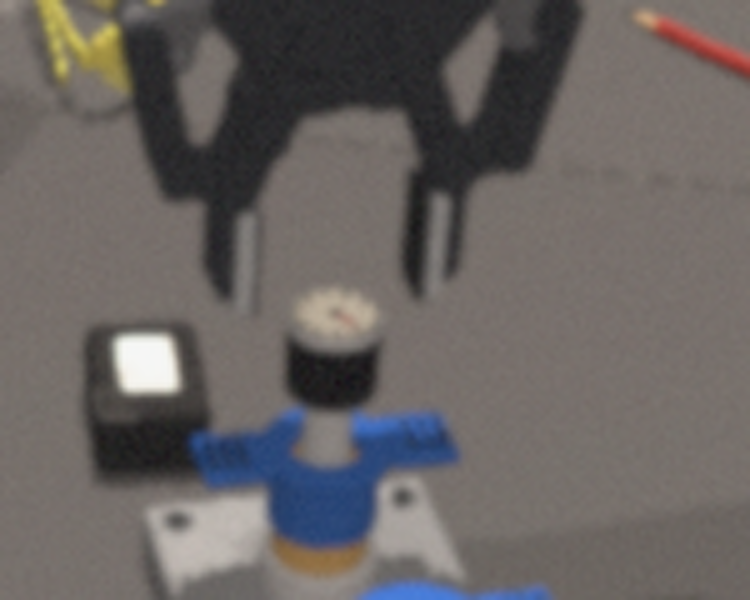

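servo_tool([
  [0.4,0,20,0,0],
  [0.4,0,36,0,0],
  [0.4,0,42,0,0],
  [0.4,0,46,0,0],
  [0.4,0,48,0,0],
])

```text
clock: 3.15
eef_pos: [0.5343, 0.0095, 0.079]
tcp_rot: [-1.569, -0.0, -1.173]
contact_force: [0.5, 0.3, 0.4]
finger_gap: 0.0511
```

servo_tool([
  [0.4,0,2,0,0],
  [0.4,0,4,0,0],
  [0.4,0,6,0,0],
  [0.4,0,7,0,0],
  [0.4,0,8,0,0],
])

```text
clock: 3.65
eef_pos: [0.5336, 0.0094, 0.0704]
tcp_rot: [-1.571, -0.0, -1.173]
contact_force: [-0.5, -0.3, 5.9]
finger_gap: 0.0514
```

servo_tool([
  [0.4,0,1,0,0],
  [0.4,0,2,0,0],
  [0.4,0,3,0,0],
  [0.4,0,4,0,0],
  [0.4,0,4,0,0],
])

```text
clock: 4.15
eef_pos: [0.5337, 0.0094, 0.0669]
tcp_rot: [-1.571, -0.001, -1.173]
contact_force: [-1.7, -0.8, 7.7]
finger_gap: 0.0516
```

servo_tool([
  [0.4,0,1,0,0],
  [0.4,0,2,0,0],
  [0.4,0,2.5,0,0],
  [0.4,0,2.5,0,0],
  [0.4,0,2.5,0,0],
])

```text
clock: 4.65
eef_pos: [0.5337, 0.0094, 0.0647]
tcp_rot: [-1.571, -0.001, -1.173]
contact_force: [-1.7, 0.3, 9.1]
finger_gap: 0.0515
```

```bash
python3 snap.py 3 side,290,170,150,120,5
```

```text
4.7 [0.5337 0.0094 0.0647] [-1.571e+00 -1.000e-03 -1.173e+00] [-2.18  0.17  9.44] 0.0511
```

View pics/side3.png

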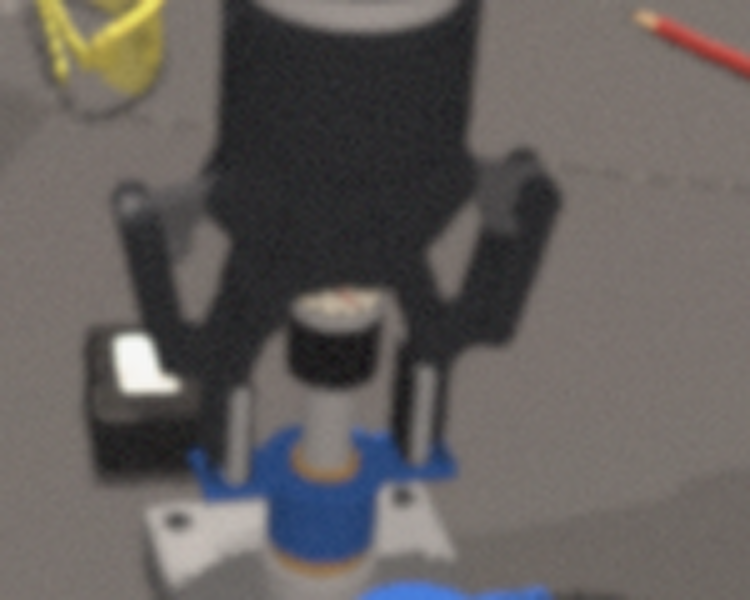

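servo_tool([
  [0.4,0,-4,0,0],
  [0.4,0,-12,0,0],
  [0.4,0,-24,0,0],
  [0.4,0,-33,0,0],
  [0.4,0,-33,0,0],
])

```text
clock: 5.2
eef_pos: [0.5347, 0.0095, 0.0983]
tcp_rot: [-1.568, -0.001, -1.173]
contact_force: [0.8, -0.5, -0.1]
finger_gap: 0.0511
```

```bash
python3 snap.py 4 side,290,170,150,120,5
```

```text
5.25 [0.5343 0.0094 0.0977] [-1.569e+00 -1.000e-03 -1.173e+00] [ 0.79 -0.41 -0.44] 0.0511
```

View pics/side4.png

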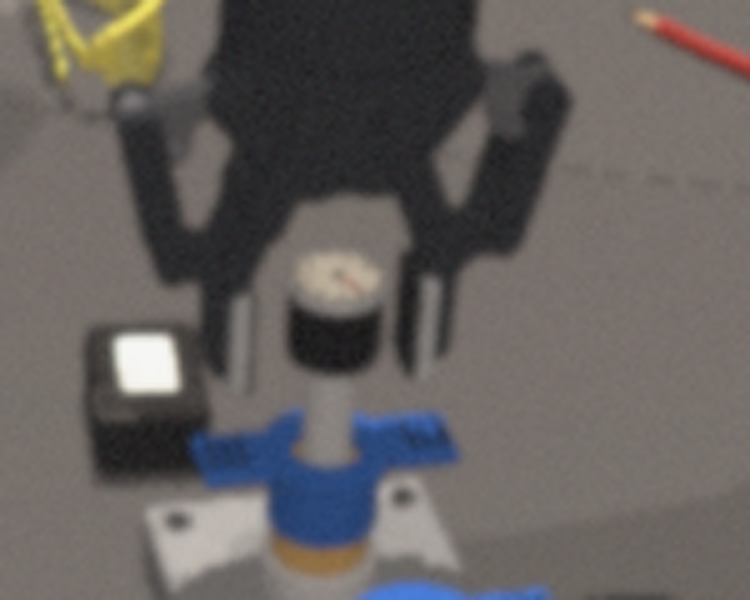

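```bash
python3 - <<'E'
from h import *
S=dict(np.load("side4.npz"))
f=lambda p:((p[0]-290+.5)*5-.5,(p[1]-170+.5)*5-.5)
for z in(.118,.124,.132,.136,.14,.074,.066): print(z,np.round(f(proj(S,[.5335,.009,z])),1))
E
```

```text
0.118 [331.9 335.3]
0.124 [333.  319.3]
0.132 [334.5 297.7]
0.136 [335.2 286.8]
0.14 [336.  275.8]
0.074 [323.9 449.1]
0.066 [322.5 469.1]
```

servo_tool([
  [0.4,0,-3,-0.7,0],
  [0.55,0,-3,-0.7,0],
  [0.6,0,-3,-0.7,0],
  [0.7,0,-3,-0.7,0],
  [0.7,0,-3,-0.7,0],
], force=20)

```text
clock: 5.75
eef_pos: [0.5327, 0.0091, 0.0995]
tcp_rot: [-1.572, 0.0, -1.173]
contact_force: [-0.7, -0.8, 0.1]
finger_gap: 0.0296
```

servo_tool([
  [1,0,0,0,0],
  [1,0,0,0,0],
  [1,0,-3,0,0],
  [1,0,-6,0,0],
  [1,0,-6,0,0],
], force=60)

```text
clock: 6.25
eef_pos: [0.5333, 0.0092, 0.1062]
tcp_rot: [-1.57, -0.0, -1.173]
contact_force: [-0.7, 0.2, -1.7]
finger_gap: 0.0286
```

```bash
python3 snap.py 5 side,290,170,150,120,5
```

```text
6.3 [0.5332 0.0092 0.1061] [-1.57  -0.    -1.173] [-0.96  0.01 -1.12] 0.0286
```

View pics/side5.png

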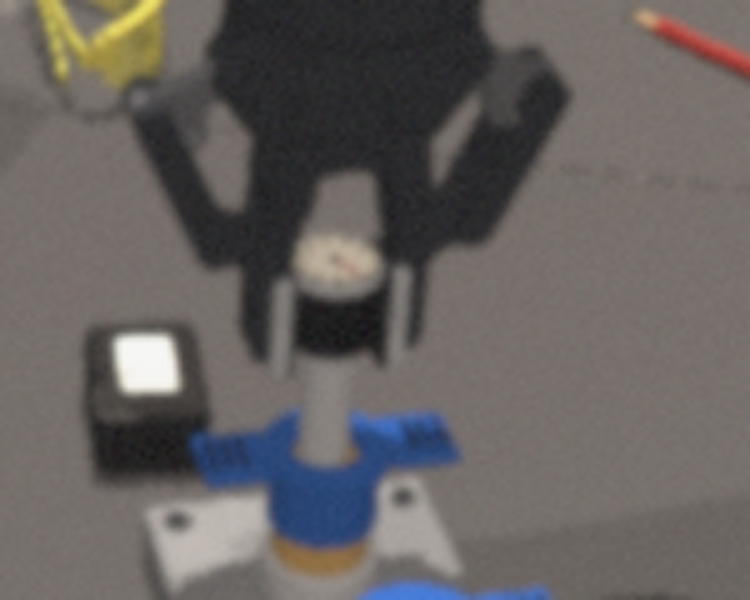

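servo_tool([
  [1,0,-8,0,0],
  [1,0,-20,0,0],
  [1,0,-35,0,0],
  [1,0,-50,0,0],
  [1,0,-65,0,0],
])

```text
clock: 6.8
eef_pos: [0.5332, 0.0093, 0.1724]
tcp_rot: [-1.57, -0.0, -1.173]
contact_force: [0.2, -0.2, -1.6]
finger_gap: 0.0286
```

servo_tool([
  [1,0,-5,0,0],
  [1,0,-5,0,0],
])

```text
clock: 7.0
eef_pos: [0.5337, 0.0092, 0.1771]
tcp_rot: [-1.568, -0.001, -1.173]
contact_force: [0.4, 0.1, -1.3]
finger_gap: 0.0289
```

```bash
python3 snap.py 6 side,290,120,150,150,4 top,225,215,130,100,6
```

```text
7.1 [0.5327 0.009  0.1757] [-1.571 -0.    -1.173] [-0.13 -0.02 -1.35] 0.0289
```

View pics/side6.png

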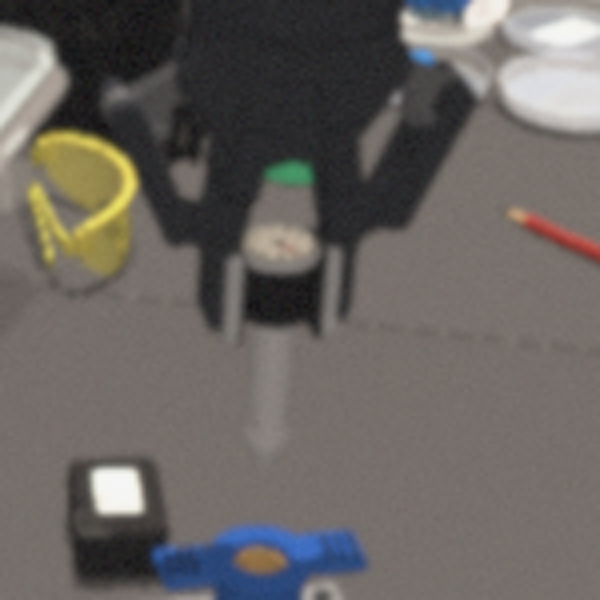

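View pics/top6.png

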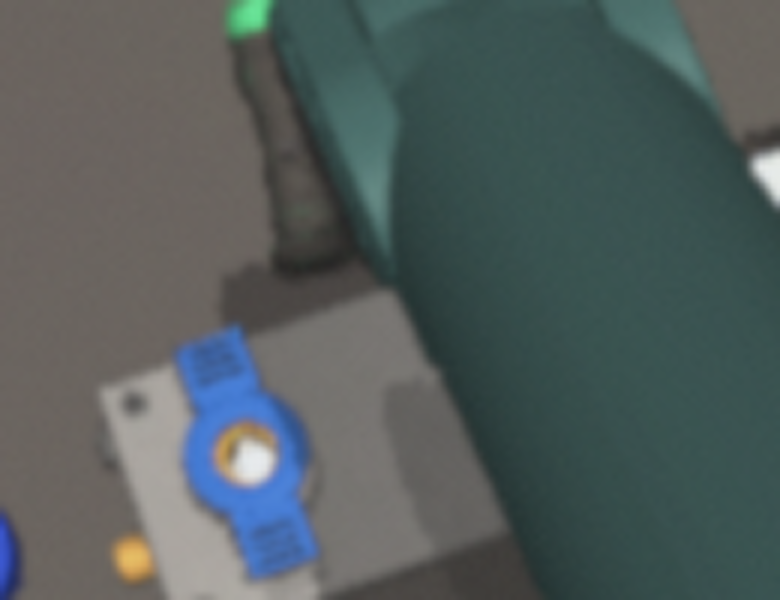

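```bash
python3 - <<'E'
from h import *
S=dict(np.load("side6.npz"))
f=lambda p:((p[0]-290+.5)*4-.5,(p[1]-120+.5)*4-.5)
ey=np.array([-.3875,.922,0])
for z in(.205,.21,.215,.22,.225):
    p=np.array([.5335,.009,z]); print(z,np.round(f(proj(S,p)),1),[np.round(f(proj(S,p-[0,0,.094]+ey*o)),1).tolist() for o in(-.004,0,.004)])
print("collar a hole",f(proj(S,[.5335,.009,.074])))
E
```

```text
0.205 [279.1 271.2] [[261.8, 477.4], [264.4, 483.0], [266.9, 488.7]]
0.21 [280.  259.2] [[262.5, 466.8], [265.1, 472.4], [267.7, 478.0]]
0.215 [280.8 247. ] [[263.2, 456.2], [265.8, 461.7], [268.4, 467.4]]
0.22 [281.7 234.8] [[264.0, 445.5], [266.6, 451.0], [269.2, 456.6]]
0.225 [282.5 222.5] [[264.7, 434.7], [267.3, 440.2], [270.0, 445.8]]
collar a hole (np.float64(259.0344527364193), np.float64(559.214792236251))
```

servo_tool([
  [1,-30,0,0,0],
  [1,-70,0,0,0],
  [1,-104,0,0,0],
  [1,-104,10,0,0],
  [1,-104,20,0,0],
])

```text
clock: 7.6
eef_pos: [0.4922, 0.1058, 0.155]
tcp_rot: [-1.571, 0.0, -1.17]
contact_force: [0.4, -1.0, -1.6]
finger_gap: 0.0285
```

servo_tool([
  [1,0,0,0,0],
  [1,0,0,0,0],
])

```text
clock: 7.8
eef_pos: [0.4926, 0.1035, 0.155]
tcp_rot: [-1.573, -0.0, -1.175]
contact_force: [0.5, -0.5, -0.1]
finger_gap: 0.0287
```

```bash
python3 snap.py 7 side,310,170,150,150,4 top,205,235,130,100,6
```

```text
7.9 [0.4931 0.104  0.1556] [-1.571 -0.    -1.175] [-0.12  0.3  -1.22] 0.0288
```

View pics/side7.png

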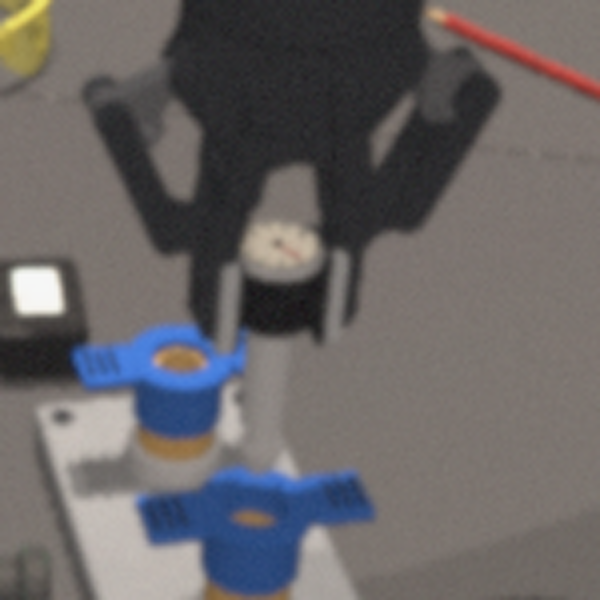

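View pics/top7.png

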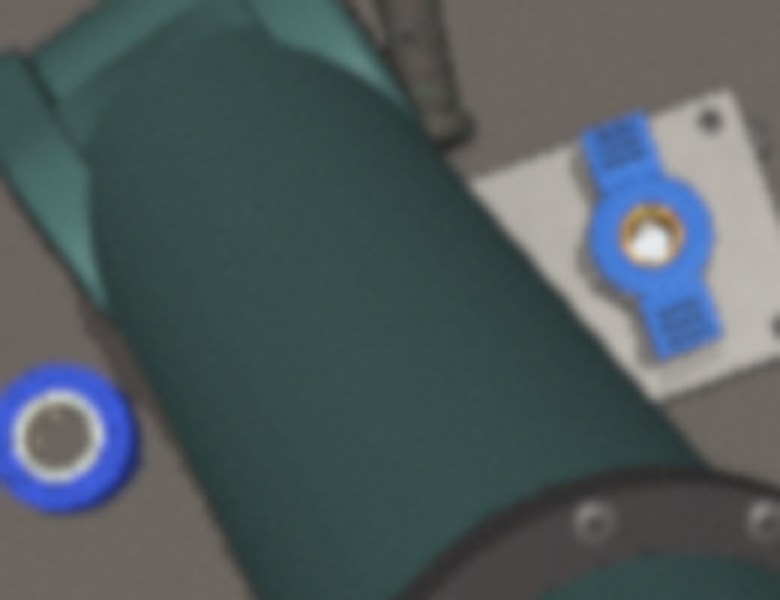

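```bash
python3 - <<'E'
from h import *
S=dict(np.load("side7.npz"))
f=lambda p:((p[0]-310+.5)*4-.5,(p[1]-170+.5)*4-.5)
for z in(.195,.15,.102,.0835,.066,.07): print(z,np.round(f(proj(S,[.493,.105,z])),1))
E
```

```text
0.195 [279.3 246.5]
0.15 [268.4 356.9]
0.102 [257.6 466.6]
0.0835 [253.6 506.8]
0.066 [249.9 543.8]
0.07 [250.8 535.4]
```

servo_tool([
  [1,0,8,0,0],
  [1,0,16,0,0],
  [1,0,22,0,0],
  [1,0,27,0,0],
  [1,0,30,0,0],
])

```text
clock: 8.4
eef_pos: [0.4923, 0.105, 0.1251]
tcp_rot: [-1.572, 0.0, -1.172]
contact_force: [-0.2, 0.7, -1.0]
finger_gap: 0.029
```

servo_tool([
  [1,0,2,0,0],
  [1,0,4,0,0],
  [1,0,6,0,0],
  [1,0,8,0,0],
  [1,0,9,0,0],
])

```text
clock: 8.9
eef_pos: [0.4927, 0.105, 0.1167]
tcp_rot: [-1.571, -0.0, -1.173]
contact_force: [-0.0, -0.5, -1.0]
finger_gap: 0.0284
```

servo_tool([
  [1,0,2,0,0],
  [1,0,4,0,0],
  [1,0,5,0,0],
  [1,0,6,0,0],
  [1,0,7,0,0],
])

```text
clock: 9.4
eef_pos: [0.4925, 0.1049, 0.1097]
tcp_rot: [-1.571, -0.0, -1.173]
contact_force: [-1.4, -0.3, -1.1]
finger_gap: 0.0285
```

servo_tool([
  [1,0,1,0,0],
  [1,0,2,0,0],
  [1,0,3,0,0],
  [1,0,4,0,0],
  [1,0,4,0,0],
])

```text
clock: 9.9
eef_pos: [0.4924, 0.1049, 0.1057]
tcp_rot: [-1.571, -0.0, -1.173]
contact_force: [-2.1, -0.2, 1.3]
finger_gap: 0.0288
```

servo_tool([
  [1,0,1,0,0],
  [1,0,2,0,0],
  [1,0,3,0,0],
  [1,0,3,0,0],
])

```text
clock: 10.3
eef_pos: [0.4925, 0.1049, 0.1028]
tcp_rot: [-1.571, -0.0, -1.173]
contact_force: [-2.7, -1.3, 5.5]
finger_gap: 0.0286
```

servo_tool([
  [1,0,1,0,0],
  [1,0,2,0,0],
  [1,0,3,0,0],
  [1,0,3,0,0],
])

```text
clock: 10.7
eef_pos: [0.4925, 0.1049, 0.0997]
tcp_rot: [-1.571, -0.0, -1.173]
contact_force: [-2.0, -0.5, 3.1]
finger_gap: 0.0286
```

servo_tool([
  [1,0,1,0,0],
  [1,0,2,0,0],
  [1,0,3,0,0],
  [1,0,3,0,0],
])

```text
clock: 11.1
eef_pos: [0.4925, 0.1049, 0.0967]
tcp_rot: [-1.571, -0.0, -1.173]
contact_force: [-2.0, -1.2, 3.3]
finger_gap: 0.0288
```

servo_tool([
  [1,0,1,0,0],
  [1,0,2,0,0],
  [1,0,2,0,0],
])

```text
clock: 11.4
eef_pos: [0.4929, 0.1051, 0.0948]
tcp_rot: [-1.57, 0.0, -1.173]
contact_force: [-2.0, -1.1, 5.2]
finger_gap: 0.0286
```

```bash
python3 snap.py 8 side,310,200,150,150,4
```

```text
11.45 [0.4929 0.1051 0.0948] [-1.57   0.    -1.173] [-1.64 -1.13  4.39] 0.0288
```

View pics/side8.png

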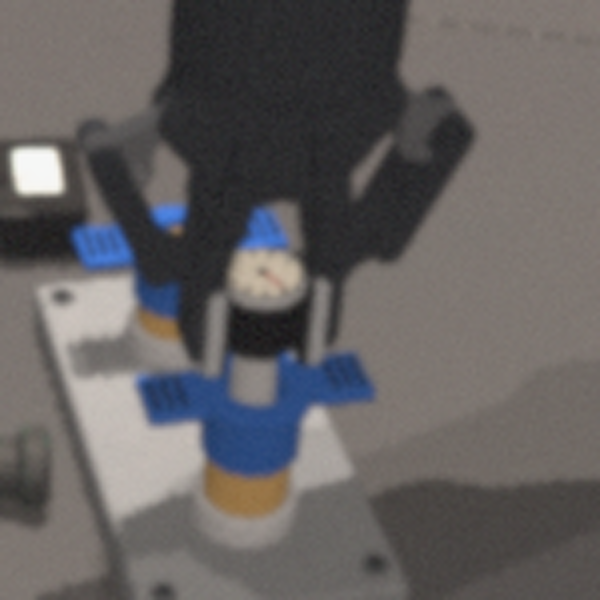

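servo_tool([
  [1,0,0.5,0,0],
  [1,0,1,0,0],
  [1,0,1,0,0],
])

```text
clock: 11.75
eef_pos: [0.4929, 0.1051, 0.0939]
tcp_rot: [-1.57, -0.0, -1.173]
contact_force: [-1.0, -0.3, 5.7]
finger_gap: 0.0289
```

servo_tool([
  [1,0,0.5,0,0],
  [1,0,1,0,0],
  [1,0,1,0,0],
])

```text
clock: 12.05
eef_pos: [0.4929, 0.1051, 0.0929]
tcp_rot: [-1.57, -0.0, -1.173]
contact_force: [-2.0, -1.3, 4.4]
finger_gap: 0.029
```

servo_tool([
  [1,0,0.5,0,0],
  [1,0,1,0,0],
  [1,0,1,0,0],
])

```text
clock: 12.35
eef_pos: [0.4929, 0.1051, 0.092]
tcp_rot: [-1.57, -0.0, -1.173]
contact_force: [-2.1, -0.8, 6.4]
finger_gap: 0.0289
```

servo_tool([
  [1,0,0.5,0,0],
  [1,0,1,0,0],
  [1,0,1,0,0],
])

```text
clock: 12.65
eef_pos: [0.4929, 0.1051, 0.0918]
tcp_rot: [-1.57, -0.001, -1.173]
contact_force: [-4.2, -0.3, 14.7]
finger_gap: 0.0289
```

servo_tool([
  [1,0,0.3,0,0],
  [1,0,0.3,0,0],
])

```text
clock: 12.85
eef_pos: [0.4929, 0.1051, 0.0918]
tcp_rot: [-1.57, -0.001, -1.173]
contact_force: [-4.5, -1.9, 17.4]
finger_gap: 0.0286
```

servo_tool([
  [1,0,-1,0,0],
  [1,0,-2,0,0],
  [1,0,-3,0,0],
  [1,0,-3,0,0],
])

```text
clock: 13.25
eef_pos: [0.4929, 0.1051, 0.0937]
tcp_rot: [-1.57, -0.0, -1.173]
contact_force: [-1.5, -0.5, 5.2]
finger_gap: 0.0289
```

```bash
python3 snap.py 9 side,310,200,150,150,4
```

```text
13.3 [0.4929 0.1051 0.0936] [-1.57   0.    -1.173] [-2.29 -0.58  5.94] 0.0284
```

View pics/side9.png

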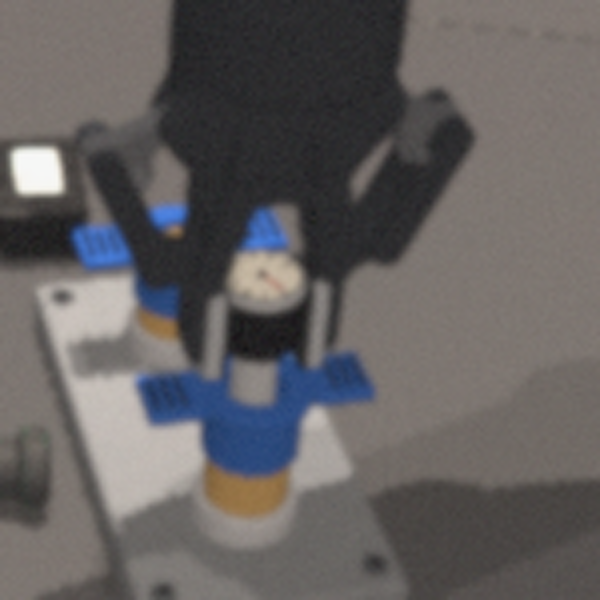

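servo_tool([
  [1,0,-0.5,0,0],
  [1,0,-1,0,0],
  [1,0,-1.5,0,0],
  [1,0,-1.8,0,0],
  [1,0,-1.8,0,0],
])

```text
clock: 13.8
eef_pos: [0.4928, 0.1051, 0.0952]
tcp_rot: [-1.57, 0.0, -1.173]
contact_force: [-1.5, -0.7, 2.0]
finger_gap: 0.0285
```

servo_tool([
  [1,0,-0.5,0,0],
  [1,0,-0.8,0,0],
  [1,0,-0.8,0,0],
])

```text
clock: 14.1
eef_pos: [0.4927, 0.1051, 0.0954]
tcp_rot: [-1.571, 0.001, -1.173]
contact_force: [1.9, 1.0, -10.2]
finger_gap: 0.0285
```

servo_tool([
  [1,0,0.7,0,0],
  [1,0,0.8,0,0],
  [0.4,0,0.8,0,0],
  [0.4,0,0.8,0,0],
  [0.4,0,0.8,0,0],
])

```text
clock: 14.6
eef_pos: [0.4931, 0.1052, 0.0957]
tcp_rot: [-1.57, -0.0, -1.173]
contact_force: [-1.0, 0.4, 0.7]
finger_gap: 0.0511
```

servo_tool([
  [0.4,0,0,0,0],
  [0.4,0,-10,0,0],
  [0.4,0,-30,0,0],
  [0.4,0,-60,0,0],
  [0.4,0,-100,0,0],
])

```text
clock: 15.1
eef_pos: [0.4914, 0.1046, 0.1958]
tcp_rot: [-1.574, 0.001, -1.172]
contact_force: [0.3, -0.1, 0.3]
finger_gap: 0.0509
```

servo_tool([
  [0.4,40,0,0,0],
  [0.4,80,0,0,0],
  [0.4,120,0,0,0],
  [0.4,160,0,0,0],
  [0.4,200,0,0,0],
])

```text
clock: 15.6
eef_pos: [0.5706, -0.0809, 0.1963]
tcp_rot: [-1.57, -0.0, -1.173]
contact_force: [0.1, -0.4, 0.4]
finger_gap: 0.0514
```

```bash
python3 snap.py 10 side,310,200,150,150,4 top,225,235,130,100,6
```

```text
15.7 [ 0.5721 -0.0871  0.1957] [-1.57  -0.004 -1.183] [-0.56 -0.19 -0.7 ] 0.0514
```

View pics/side10.png

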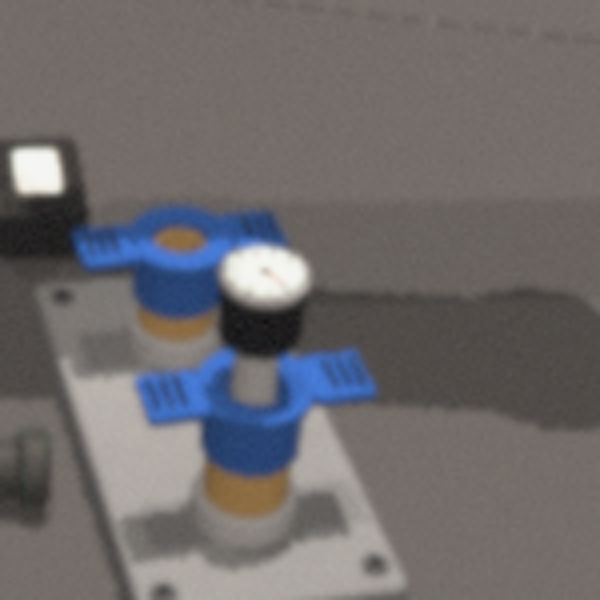

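View pics/top10.png

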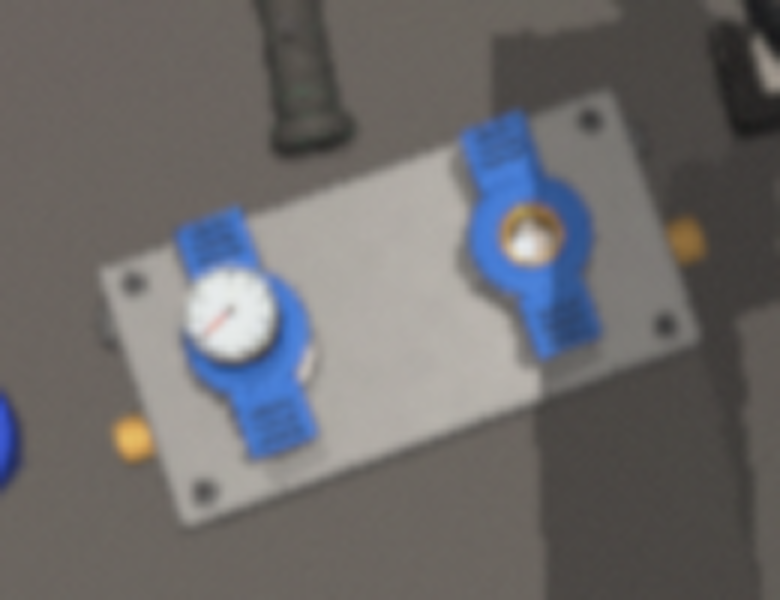

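```bash
python3 - <<'E'
from h import *
T=dict(np.load("top10.npz"));S=dict(np.load("side10.npz"))
ft=lambda p:((p[0]+.5)/6-.5+225,(p[1]+.5)/6-.5+235)
fs=lambda p:((p[0]+.5)/4-.5+310,(p[1]+.5)/4-.5+200)
print("dial",tri(T,ft((231,314)),S,fs((265,275))))
# wing ends of collar b now
print("collar b",tri(T,ft((246,334)),S,fs((256.5,385))))
S0=dict(np.load("side0.npz"));a=S0["frame"][287:318,345:403].astype(int);b=S["frame"][287:318,345:403].astype(int)
print(sense() if 0 else "")
for n,d in(("T0",np.load("top0.npz")),("T1",T)):
    hsv=cv2.cvtColor(d["frame"],cv2.COLOR_RGB2HSV); m=cv2.inRange(hsv,(100,130,70),(125,255,255))
    k,l,st,ce=cv2.connectedComponentsWithStats(m)
    print(n,[(st[i][:4].tolist(),ce[i].round(1).tolist()) for i in range(1,k) if st[i,4]>80 and 190<st[i][0]<340])
E
```

```text
dial (array([0.49160857, 0.10461402, 0.13326978]), np.float64(0.002595506647202888))
collar b (array([0.49092372, 0.10464384, 0.08403485]), np.float64(0.002269409137608505))

T0 [([255, 270, 22, 41], [265.4, 290.2]), ([304, 271, 20, 23], [315.7, 283.0]), ([203, 296, 25, 24], [215.5, 307.9])]
T1 [([303, 254, 21, 40], [312.8, 273.7]), ([257, 282, 20, 29], [269.2, 298.8]), ([203, 296, 25, 24], [215.6, 307.9])]
```

servo_tool([
  [0.4,0,0,0,0],
  [0.4,0,0,0,0],
  [0.4,0,0,0,0],
])

```text
clock: 16.0
eef_pos: [0.5697, -0.0774, 0.1956]
tcp_rot: [-1.571, 0.001, -1.17]
contact_force: [-0.1, -0.1, -0.5]
finger_gap: 0.0512
```

```bash
python3 -c "
from rig import *
print(job_done())"
```

```text
the job is handed in; nothing more can be done
None
```

The gauge is now locked in the second coupling, and I handed the job in at about 16 s of the 51 s allowed. No verdict was reported.

**Release and draw:** I pressed collar_a's two wings with a finger either side of the gauge, at about 9 N, until the stem sprang free. I then gripped the body and drew the gauge straight up, well clear of the coupling.

**Plugging in:** I moved 104 mm along the manifold and pushed down in small steps. The force stayed below about 7 N, then rose sharply to 17 N at the hard stop. A test pull stalled at about 10 N, so the stem is locked. The highest force I read at any point was about 18 N, at the ends of moves.

**Last checks:**

| Check | Measured | Expected |
|---|---|---|
| Dial top height | 133.3 mm | 133.5 mm, from the collar measured before plugging in |
| Dial centre to collar_b axis | 0.7 mm apart, about 50 mm above the collar | upright, on the axis |
| collar_b top | 84.0 mm | 83.4 mm at rest, so back up |
| Robot | clear of everything, contact force about 0 | touching nothing |

- **Tape, torch and charger:** the tape's position in the top image is unchanged. I compared the torch and charger only by eye; both look unmoved, though an arm shadow or part of the arm partly hid the charger.
- **Disagreements:** the two camera views differ by about 2–3 mm, within what the stated calibration would give. After release the gauge rose about 13 mm instead of the stated 8 mm. That may be the closing pawls squeezing the stem's tapered end, but it caused no trouble.

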